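Ready the chilled serving stand

TASK

Get the little chilled serving stand ready for the patio: slide every grey freezer brick lying on the counter into a slot of its own in the stand's front, pushed all the way in so that none sticks out, then swing the keeper bar shut across the slots until it is past its detent. The small terracotta dish has to end up upright and centred on the stand's narrow raised pedestal; leave everything else on the counter as it is.

Things in the scene. Friction and masses are not known exactly. Their poses are not given: they have to be found in the camera images.
- stand: fixed bamboo stand with a clear top, 126 mm deep (x), 184 mm wide (y), top surface 58 mm up. Origin: under its centre at counter level; x points from front to back, y left seen from the robot. Front face with three slots is 65 mm from the origin on the -x side. Low ears (to 30 mm high, out to y = +128 and -122 mm, 28 mm out from the face) carry the keeper's hinge (+y end) and detent (-y end)
- bay0_mouth (a point): the left (+y) of the stand's three slots, which lie 58 mm apart with the middle one at y = 0, at the middle of its lower edge in the plane of the stand's front face, 30 mm above the counter. Axes as the stand's: x points into the slot, z up. The slot is 48 mm wide and 16 mm high, widening by 5 mm on each side over its first 5 mm, and 114 mm deep from the front face to a solid stop; level floor
- bay1_mouth (a point): the middle of the stand's three slots, which lie 58 mm apart with the middle one at y = 0, at the middle of its lower edge in the plane of the stand's front face, 30 mm above the counter. Axes as the stand's: x points into the slot, z up. The slot is 48 mm wide and 16 mm high, widening by 5 mm on each side over its first 5 mm, and 114 mm deep from the front face to a solid stop; level floor
- bay2_mouth (a point): the right (-y) of the stand's three slots, which lie 58 mm apart with the middle one at y = 0, at the middle of its lower edge in the plane of the stand's front face, 30 mm above the counter. Axes as the stand's: x points into the slot, z up. The slot is 48 mm wide and 16 mm high, widening by 5 mm on each side over its first 5 mm, and 114 mm deep from the front face to a solid stop; level floor
- pedestal_top (a point): centre of the top of the pedestal on the stand: a square marble block 36 x 36 mm, 22 mm high above the stand's top plate, its top 80 mm above the counter, 12 mm behind the stand's centre (x = +12, y = 0); axes as the stand's
- keeper (a joint): keeper bar angle: 0 = shut, bar axis 10 mm in front of the face; grows as the free end swings out towards the robot and on to the left (clockwise from above), stop at 2.4, starts 1.85 to 2.1. Stays where left (0.3 N at the knob). A sprung ball resists with a few newtons from about 0.07 to 0.03; past it the bar rests on its stop at 0. Cannot shut if a brick sticks out over 5 mm
- keeper_hinge (a point): vertical hinge axis of the keeper bar, at x = -75, y = +120 mm in the stand's frame, 42 mm above the counter, at the bar's mid-height; the bar is a steel rod 10 mm thick and 228 mm long
- keeper_knob (a point): top centre of the round upright wooden knob post on the keeper bar: 14 mm thick, 66 mm tall above the bar's axis, top 108 mm above the counter, 195 mm from the hinge axis; it can be pinched from above or pushed
- brick0: slim grey plastic freezer brick with shallow ribs, 110 x 44 x 12 mm, about 60 g, lying flat on the counter at the start. Origin: centre of its underside; x along its 110 mm length, y across its width, z up. May be absent (2 or 3 of the bricks are present).
- brick1: slim grey plastic freezer brick with shallow ribs, 110 x 44 x 12 mm, about 60 g, lying flat on the counter at the start. Origin: centre of its underside; x along its 110 mm length, y across its width, z up. May be absent (2 or 3 of the bricks are present).
- brick2: slim grey plastic freezer brick with shallow ribs, 110 x 44 x 12 mm, about 60 g, lying flat on the counter at the start. Origin: centre of its underside; x along its 110 mm length, y across its width, z up. May be absent (2 or 3 of the bricks are present).
- dish: small round open terracotta dish, 52 mm across the foot, 60 mm across the rim, 40 mm high, wall 4 mm, about 110 g. Origin: centre of its underside, z up
- opener: bystander: flat chrome bottle opener, about 112 mm long, 5 mm thick; leave it
- trivet: bystander: folded bamboo trivet, 200 x 44 x 30 mm; leave it
- tumbler: bystander: green glass tumbler, 70 mm across, 100 mm high; leave it
- jar: bystander: amber glass jar, 64 mm across, 90 mm high; leave it
- dispenser: bystander: fixed clear plastic push dispenser, 84 mm across, 190 mm high
Not all that is in view belongs to the job. What is shaped like the brick1 but blue or yellow is not meant.

How it is judged (in metres and radians):
On the way, in this order (a step that is already met when the one before it is completed fails the run):
1. every brick is all the way in a slot (x of brick0 in the frame of stand between -0.0155 and 0 m and y of brick0 in the frame of stand between -0.082 and 0.082 m and z of brick0 in the frame of stand between 0.026 and 0.047 m and x of brick1 in the frame of stand between -0.0155 and 0 m and y of brick1 in the frame of stand between -0.082 and 0.082 m and z of brick1 in the frame of stand between 0.026 and 0.047 m and x of brick2 in the frame of stand between -0.0155 and 0 m and y of brick2 in the frame of stand between -0.082 and 0.082 m and z of brick2 in the frame of stand between 0.026 and 0.047 m), for 0.2 s.
2. the keeper bar is shut past its detent with the bricks in (all of step 1 and value of joint keeper below 0.02 rad), for 0.2 s.
At the end, for the whole second after the job is handed in: Every brick present lies in a slot of the stand with no more than 5 mm sticking out of the front face, the keeper bar is shut (below 0.02 rad, past the detent), and the dish stands upright (within 0.1 rad) and at rest on the pedestal, its centre within 12 mm of the pedestal's centre (all of step 2 and horizontal distance between dish and pedestal_top below 0.012 m and z of dish in the frame of pedestal_top between -0.004 and 0.004 m and angle between dish's own z axis and vertical below 0.1 rad and linear speed of dish below 0.02 m/s); the robot touches nothing.
It fails at once if the opener is moved by more than 40 mm (distance of opener from where it was at the start of the episode above 0.04 m).
It fails at once if the trivet is moved by more than 40 mm (distance of trivet from where it was at the start of the episode above 0.04 m).
It fails at once if the tumbler is moved by more than 40 mm (distance of tumbler from where it was at the start of the episode above 0.04 m).
It fails at once if the jar is moved by more than 40 mm (distance of jar from where it was at the start of the episode above 0.04 m).
Of brick0, brick1, brick2 only 2 to 3 are there at a start; the rules pass over those that are not, and their reading is None.
At some moment in a run one of brick0, brick1, brick2 may be knocked a few centimetres aside while the robot is not near it.
Once in a run the grip may slacken for a moment while it holds something.
It also fails if it takes over 210 s, if anything falls off the work surface, if the arm or the gripper's body presses on something with over 40 N, if the wrist force passes 120 N, or if a joint passes its speed limit or range.

ROBOT

A 6-joint arm with a two-finger parallel gripper is mounted at the origin on the work surface. World frame = base frame: x ahead of the robot, y to its left, z up, the work surface at z = 0. Lengths are in m, angles in degrees, forces in N, time in s.
With the tool pointing down it reaches from about 0.2 to 0.875 m from the base axis. Payload 3.4 kg.
Tool frame: the origin (TCP) lies on the centre line of the jaws, within the pads' length; the fingertips stand bot.tips_ahead ahead of it and the grasp point (between the pads) is the TCP (bot.tips_ahead is the distance from the TCP to the fingertips, in m); z points along the fingers, y is the line along which they close (so a half turn about z gives the same grasp; the last joint's range is limited). The gripper opens to 94 mm and grips with 3 to 60 N. Pads are 16 mm wide; open, the fingers measure 119 mm over their backs; the gripper's body (75 mm by 177 mm) begins 78 mm behind the grasp point.
Start: joints at [65.604, 15.808, 86.224, -0, 77.962, -6.933], TCP at [0.173, 0.549, 0.224] pointing down, gripper open.
Joint ranges: [-165.64, 165.64], [-43.16, 119.46], [12.63, 154.43], [-67.54, 247.53], [6.08, 155.33], [-154.97, 154.97]. Speed limits (degrees/s): [147.25, 147.25, 180, 180, 180, 180].

INTERFACE

Orientations are given as a 3x3 rotation matrix whose columns are the frame's x, y, z axes.
In Python, from workcell import bot gives the robot as it stands. The module is installed in compiled form; this text tells all that it offers.
- The arm moves only by the tool move_arm, never from a script. Its argument "motion" is a list of rows, each a list of 3 entries, a list of its own where there are three numbers: the shift along the tool's x, y, z in mm, then the turn, a rotation vector about the tool's x, y, z in rad, then the gripper command: -1 is fully open, 1 is shut, values between are in proportion. A call has 1 to 12 rows; each row shifts and turns the commanded pose from where the row before left it, along the tool's axes as they then stand; what a row does not reach is not made up. A row lasts 1/10 s, in which the tool goes at most 50 mm and 8.59 degrees, less where a joint would pass 70% of its speed; a pose out of reach is approached as far as the arm can. A call is refused whole if a number of a shift passes 50 or a number of a turn 0.15, either way. A call with a gripper value outside its range is refused whole. The fingers move at their own pace and stop on an object; "squeeze" is the grip in N (left out, the last holds). Time passes only in rows, so rows that do not move let the fingers close. It gives the time, the measured TCP pose, the force, the opening and the grip force at its end, in the units of the state.
- bot.sense(): the state, without advancing time (a new reading comes with each control period).
- bot.get_image(name): name is "side" or "top" or "wrist"; returns a dict with "frame" (384x512x3 uint8, red, green, blue), "K" (3x3 intrinsics, pixels), "dist_coeffs" ([k1, k2, p1, p2, k3] as OpenCV has them; the pictures are not rectified), "position" and "rotation" of the camera in the world. Camera axes: x right, y up, looking along -z (the intrinsics and any distortion apply to the point x, -y, -z); pixel columns grow to the right and rows downward; lengths in m; the calibration is good to about 2 mm. A picture is of the moment at which its call begins. There is no depth.
- bot.close_job(): hands the job in; it is judged then, once.
The state is a dict: "t": time; "qpos": joint angles; "qd": joint speeds; "joint_torque": joint torques, N m; "position": TCP position; "ee_rot": TCP orientation; "ft_force": force on the tool from outside, world axes, zero at the start; "wrist_torque": the same for the moment, N m; "opening": opening from 0.0 (shut) to 1.0 (fully open); "finger_force": force on a finger pad.
Only numpy, scipy, OpenCV 4.12 (cv2) and the standard library are available. Lean on these libraries where they do the work, as an engineer would, in place of code of your own. Each camera call takes 0.05 s, during which the arm holds its last target. There are 200 camera calls.

## Working session

There is one attempt and no reset: what is moved stays moved. The work goes in short steps, Python scripts to look and compute and a tool call to move; the robot and the scene stay as the last step left them, time stands still between calls to the robot, and variables do not carry over. Pictures are saved under pics/ and viewed, at most 14 in all, crops included, and the job is handed in when it is done.

Besides the shell and the picture viewer there is one more tool, called as name(argument=value, ...), one argument or row to a line, values as JSON. move_arm: Moves the arm, as the interface text tells. Its arguments: {"type":"object","properties":{"motion":{"type":"array"},"squeeze":{"type":"number"}},"required":["motion"]}

```bash
mkdir -p pics
cat > h.py <<'E'
import numpy as np, cv2
from workcell import bot
def grab(n):
    d=bot.get_image(n); return d
def save(d,fn): cv2.imwrite('pics/'+fn,d['frame'][:,:,::-1])
def ray(d,uv):
    p=cv2.undistortPoints(np.array([[uv]],float),np.array(d['K'],float),np.array(d['dist_coeffs'],float))[0,0]
    v=np.array(d['rotation'])@np.array([p[0],-p[1],-1.]); return np.array(d['position']),v
def onz(d,uv,z):
    o,v=ray(d,uv); return o+v*(z-o[2])/v[2]
def proj(d,P):
    R=np.array(d['rotation']);c=R.T@(np.array(P)-np.array(d['position']))
    c=np.array([c[0],-c[1],-c[2]])
    return cv2.projectPoints(c.reshape(1,3),np.zeros(3),np.zeros(3),np.array(d['K'],float),np.array(d['dist_coeffs'],float))[0][0,0]
E
python3 - <<'E'
from h import *
import pickle
for n in('top','side'):
    d=grab(n); save(d,n+'0.png'); pickle.dump(d,open(n+'0.pkl','wb')); print(n,d['position'],np.round(d['rotation'],2).tolist(),np.array(d['K']).round(1).tolist())
s=bot.sense();print(s['position'],np.round(s['ee_rot'],3),s['opening'],bot.tips_ahead)
E
```

```text
top [0.3469543  0.03074512 1.7792687 ] [[0.01, 0.99, -0.11], [-1.0, 0.01, 0.0], [0.0, 0.11, 0.99]] [[472.3, 0.0, 252.3], [0.0, 472.3, 189.2], [0.0, 0.0, 1.0]]
side [ 0.04888344 -0.75376999  1.08050244] [[0.85, 0.37, -0.37], [-0.52, 0.62, -0.58], [0.01, 0.69, 0.72]] [[472.9, 0.0, 255.3], [0.0, 472.9, 186.6], [0.0, 0.0, 1.0]]
[0.17238617 0.54804732 0.22372428] [[-0.954  0.3   -0.001]
 [ 0.3    0.954 -0.001]
 [ 0.    -0.002 -1.   ]] 1.0025456538054325 0.019
```

View pics/top0.png

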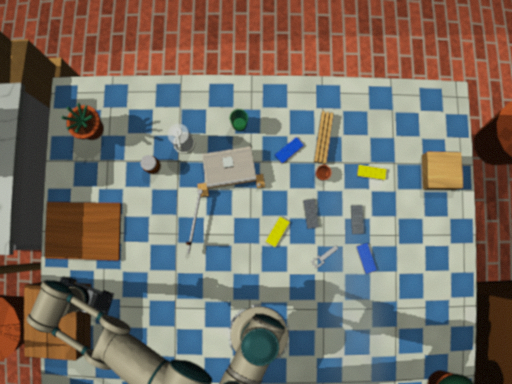

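View pics/side0.png

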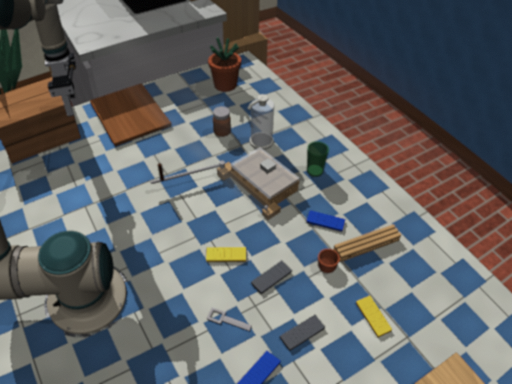

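The top view shows two grey bricks at (311,213) and (358,219), the dish at (323,172) against the trivet's end, and the stand at (231,167). The keeper's hinge is near (203,190), with the bar swung out to about (189,250). The side view agrees and shows no third grey brick.

```bash
cat > m.py <<'E'
from h import *
def greys(d,box,z=.012):
    f=d['frame']; x0,y0,x1,y1=box
    h=cv2.cvtColor(f,cv2.COLOR_RGB2HSV).astype(int)
    m=((h[...,1]<60)&(h[...,2]>50)&(h[...,2]<135)).astype(np.uint8)
    k=np.zeros_like(m);k[y0:y1,x0:x1]=1;m=cv2.morphologyEx(m*k,cv2.MORPH_OPEN,np.ones((3,3)))
    out=[]
    for c in cv2.findContours(m,cv2.RETR_EXTERNAL,cv2.CHAIN_APPROX_NONE)[0]:
        if cv2.contourArea(c)<60: continue
        P=np.array([onz(d,p[0],z)[:2]*1000 for p in c],np.float32)
        r=cv2.minAreaRect(P); b=cv2.boxPoints(r); e=b[1]-b[0],b[2]-b[1]
        l=max(e,key=np.linalg.norm); out.append((np.array(r[0]).round(1).tolist(),np.array(r[1]).round(1).tolist(),round(float(np.degrees(np.arctan2(l[1],l[0])))%180,1),c.reshape(-1,2).mean(0).round().tolist()))
    return out
E
python3 - <<'E'
from m import *
import pickle
d=pickle.load(open('top0.pkl','rb'));s=pickle.load(open('side0.pkl','rb'))
for r in greys(d,(270,80,470,290)): print('top',r)
for r in greys(s,(150,230,400,384)): print('side',r)
f=d['frame']
big=cv2.resize(f[110:270,160:360],None,fx=4,fy=4,interpolation=cv2.INTER_CUBIC)[:600]
cv2.imwrite('pics/topcrop.png',big[:,:,::-1])
h=cv2.cvtColor(f,cv2.COLOR_RGB2HSV).astype(int);
m=((h[...,0]<12)&(h[...,1]>110));k=np.zeros_like(m);k[160:185,310:335]=1
v,u=np.nonzero(m&k);print('dish',u.mean(),v.mean(),u.min(),u.max(),v.min(),v.max(),onz(d,(u.mean(),v.mean()),.03))
f=s['frame'];h=cv2.cvtColor(f,cv2.COLOR_RGB2HSV).astype(int)
m=((h[...,0]<12)&(h[...,1]>110));k=np.zeros_like(m);k[243:280,310:345]=1
v,u=np.nonzero(m&k);print('dish side',u.min(),u.max(),v.min(),v.max(),onz(s,(u.mean(),v.mean()),.022))
E
```

```text
top ([185.4, -248.1], [83.0, 29.8], 89.8, [325.0, 286.0])
top ([432.5, -366.7], [46.3, 106.2], 179.3, [357.0, 219.0])
top ([453.8, -193.9], [108.1, 51.5], 9.8, [312.0, 213.0])
top ([786.9, -53.6], [55.3, 34.6], 0.1, [274.0, 126.0])
top ([789.9, -287.9], [26.0, 83.5], 170.4, [335.0, 126.0])
side ([320.5, -425.2], [41.5, 14.3], 19.1, [275.0, 372.0])
side ([141.2, -238.2], [118.1, 151.0], 136.3, [174.0, 344.0])
side ([433.4, -376.7], [59.7, 109.4], 178.9, [304.0, 333.0])
side ([172.7, -80.0], [98.2, 33.8], 66.7, [154.0, 292.0])
side ([600.7, -289.6], [59.3, 55.4], 86.0, [335.0, 278.0])
side ([369.6, -97.2], [9.8, 84.4], 149.5, [226.0, 263.0])
side ([454.0, -202.8], [113.1, 60.5], 8.5, [272.0, 279.0])
side ([787.7, -295.0], [36.8, 86.2], 170.0, [388.0, 249.0])
dish 323.24581005586595 172.18994413407822 316 330 165 179 [ 0.60685169 -0.23648234  0.03      ]
dish side 319 339 249 271 [ 0.61243084 -0.23613482  0.022     ]
```

View pics/topcrop.png

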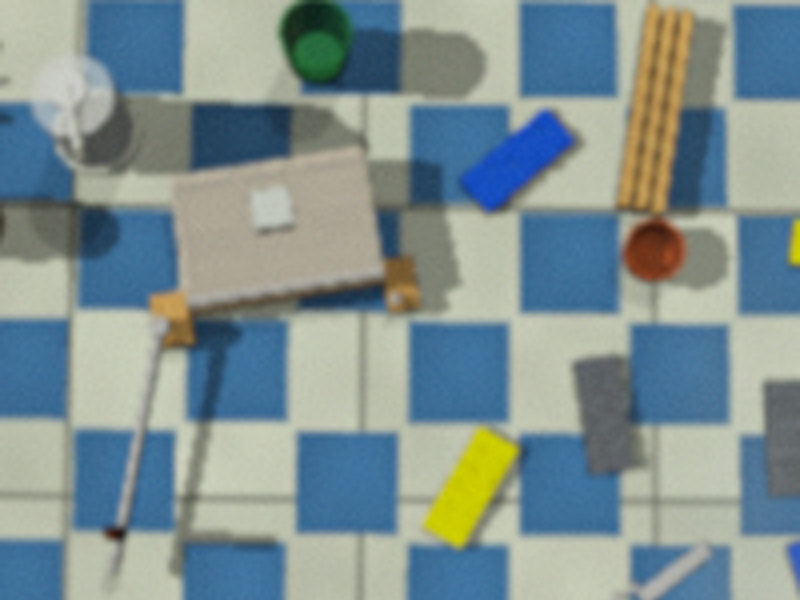

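The enlarged crop shows the plate corners near (172,178), (362,148), (384,275) and (186,305). The pedestal is at (272,208), the hinge at about (158,325) and the knob near (115,535).

Run:
```python
from m import *
import pickle
d=pickle.load(open('top0.pkl','rb'));s=pickle.load(open('side0.pkl','rb'))
px=lambda u,v:(160+(u+.5)/4-.5,110+(v+.5)/4-.5)
C=np.array([onz(d,px(*p),.058)[:2]*1000 for p in [(172,178),(362,148),(384,275),(186,305)]])
print(C.round(0),[np.linalg.norm(C[i]-C[(i+1)%4]).round(0) for i in range(4)])
y1=C[0]-C[1];y2=C[3]-C[2];x1=C[0]-C[3];x2=C[1]-C[2]
print('yaw',[np.degrees(np.arctan2(-a[0],a[1])).round(1) for a in(y1,y2)],[np.degrees(np.arctan2(a[1],a[0])).round(1) for a in(x1,x2)],'c',C.mean(0))
# pedestal
h=cv2.cvtColor(d['frame'],cv2.COLOR_RGB2HSV).astype(int);k=np.zeros(h.shape[:2],bool);k[152:172,218:238]=1
m=((h[...,1]<28)&k);v,u=np.nonzero(m);print('ped',len(u),u.mean(),v.mean(),onz(d,(u.mean(),v.mean()),.08))
print('hinge',onz(d,px(160,325),.047),'knob',onz(d,px(113,533),.1))
```

```text
[[666. 215.]
 [696.  39.]
 [577.  18.]
 [548. 199.]] [np.float64(178.0), np.float64(121.0), np.float64(184.0), np.float64(119.0)]
yaw [np.float64(9.5), np.float64(9.2)] [np.float64(7.4), np.float64(10.2)] c [621.9658953  117.73786534]
ped 123 227.390243902439 161.64227642276424 [0.63511135 0.12129862 0.08      ]
hinge [0.53054799 0.22423455 0.047     ] knob [0.33883588 0.25687019 0.1       ]
```

move_arm(
  motion=[
    [[0,0,0],[0,0,-0.118],-1],
    [[0,0,0],[0,0,-0.118],-1],
    [[0,0,0],[0,0,-0.118],-1],
    [[0,0,0],[0,0,-0.117],-1],
    [[-5.9,-39,0],[0,0,0],-1],
    [[-5.9,-39,0],[0,0,0],-1],
    [[-5.9,-39,0],[0,0,0],-1],
    [[-5.9,-39,0],[0,0,0],-1],
    [[-5.9,-39,0],[0,0,0],-1],
    [[-5.9,-39,0],[0,0,0],-1],
    [[-5.9,-39,0],[0,0,0],-1],
    [[-5.9,-39,0],[0,0,0],-1],
  ],
  squeeze=30,
)

```text
t: 1.3
position: [0.2706, 0.247, 0.2243]
ee_rot: [[-0.986, -0.166, 0.0], [-0.166, 0.986, -0.0], [0.0, -0.0, -1.0]]
ft_force: [0.8, 0.5, -0.0]
opening: 1.002
finger_force: 0.0
```

move_arm(
  motion=[
    [[-5.9,-39,0],[0,0,0],-1],
    [[-5.9,-39,0],[0,0,0],-1],
    [[-5.9,-39,0],[0,0,0],-1],
    [[-5.9,-39,0],[0,0,0],-1],
    [[-5.9,-39,5],[0,0,0],-1],
    [[-5.9,-39,10],[0,0,0],-1],
    [[-5.9,-39,10],[0,0,0],-1],
    [[-5.9,-39,10],[0,0,0],-1],
    [[-5.9,-39,10],[0,0,0],-1],
    [[-5.9,-39,10],[0,0,0],-1],
    [[-5.9,-39,5],[0,0,0],-1],
    [[-5.9,-39,0],[0,0,0],-1],
  ],
)

```text
t: 2.5
position: [0.4174, -0.2024, 0.1633]
ee_rot: [[-0.986, -0.165, -0.002], [-0.165, 0.986, 0.002], [0.002, 0.002, -1.0]]
ft_force: [0.3, 1.0, -0.0]
opening: 1.003
finger_force: 0.0
```

Run:
```python
from m import *
d=grab('wrist');save(d,'w1.png');s=bot.sense();print(s['t'],s['position'],np.round(s['ee_rot'],3).tolist(),s['qpos'])
print(d['position'],np.round(d['rotation'],2).tolist())
for r in greys(d,(0,0,512,384)): print(r)
print([r for r in greys(grab('top'),(270,80,470,290)) if 80<max(r[1])<120])
```

```text
2.55 [ 0.42105435 -0.20904136  0.16387772] [[-0.987, -0.164, 0.002], [-0.164, 0.987, -0.006], [-0.001, -0.006, -1.0]] [ -34.73697414    9.22705939  104.24811335   -0.21317746   66.22109878
 -134.06483843]
[ 0.34601243 -0.21553547  0.32360411] [[-0.17, -0.96, -0.24], [0.99, -0.16, -0.04], [0.0, -0.24, 0.97]]
([584.2, -35.9], [52.6, 48.6], 8.6, [359.0, 336.0])
([611.3, -284.8], [25.5, 48.5], 100.3, [165.0, 323.0])
([431.2, -102.2], [33.2, 5.3], 59.3, [340.0, 214.0])
([452.9, -198.9], [114.0, 56.0], 9.5, [253.0, 215.0])
([368.0, -100.4], [23.6, 92.2], 149.9, [359.0, 161.0])
([433.0, -371.2], [109.4, 51.3], 1.0, [102.0, 174.0])
([376.9, -253.1], [105.0, 82.0], 48.1, [213.0, 145.0])
([388.9, -448.7], [74.3, 71.1], 88.6, [33.0, 126.0])
([327.0, -415.0], [27.8, 6.3], 15.8, [64.0, 70.0])
([285.5, 26.5], [4.5, 106.8], 179.9, [488.0, 102.0])
([272.8, -209.0], [14.8, 25.8], 179.8, [271.0, 47.0])
[([373.9, -484.3], [82.2, 19.0], 89.9, [388.0, 235.0]), ([396.3, -680.5], [110.9, 58.0], 89.6, [439.0, 231.0]), ([408.2, -252.1], [82.8, 40.6], 52.7, [327.0, 224.0]), ([789.9, -287.6], [24.9, 83.7], 169.7, [335.0, 126.0])]
```

View pics/w1.png

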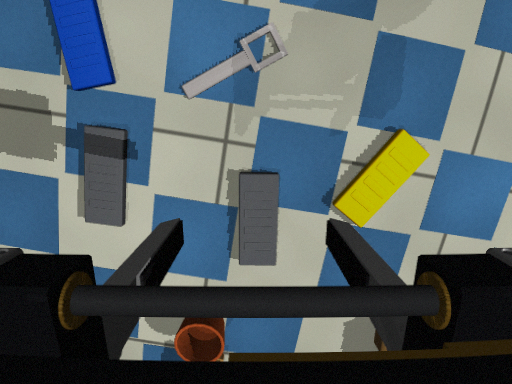

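The wrist view shows brick A midway between the open fingers at (258,218). Brick B is at (105,175), with the dish below at (200,340). The measured centre (453,-198) agrees with the top view, so I descend and grip.

move_arm(
  motion=[
    [[0,-2,30],[0,0,0],-1],
    [[0,0,30],[0,0,0],-1],
    [[0,0,30],[0,0,0],-1],
    [[0,0,25],[0,0,0],-1],
    [[0,0,15],[0,0,0],-1],
    [[0,0,8],[0,0,0],-1],
    [[0,0,4],[0,0,0],-1],
    [[0,0,0],[0,0,0],-1],
    [[0,0,0],[0,0,0],1],
    [[0,0,0],[0,0,0],1],
    [[0,0,0],[0,0,0],1],
    [[0,0,0],[0,0,0],1],
  ],
  squeeze=30,
)

```text
t: 3.8
position: [0.4185, -0.2033, 0.0228]
ee_rot: [[-0.986, -0.165, 0.001], [-0.165, 0.986, -0.0], [-0.001, -0.0, -1.0]]
ft_force: [-0.5, -0.4, -0.4]
opening: 0.694
finger_force: 0.0
```

move_arm(
  motion=[
    [[0,0,0],[0,0,0],1],
    [[0,0,0],[0,0,0],1],
    [[0,0,0],[0,0,0],1],
    [[0,0,0],[0,0,0],1],
  ],
)

```text
t: 4.2
position: [0.4183, -0.2031, 0.0225]
ee_rot: [[-0.986, -0.165, -0.0], [-0.165, 0.986, 0.0], [0.0, 0.0, -1.0]]
ft_force: [-0.0, -0.2, 1.1]
opening: 0.465
finger_force: 29.7
```

move_arm(
  motion=[
    [[0,0,-15],[0,0,0],1],
    [[0,0,-30],[0,0,0],1],
    [[0,0,-30],[0,0,0],1],
    [[0,0,-25],[0,0,0],1],
    [[-8.6,28.2,0],[0,0,0],1],
    [[-8.6,28.2,0],[0,0,0],1],
    [[-8.6,28.2,0],[0,0,0],1],
    [[-8.6,28.2,0],[0,0,0],1],
    [[-8.6,28.2,0],[0,0,0],1],
    [[-8.6,28.2,0],[0,0,0],1],
    [[-8.6,28.2,0],[0,0,0],1],
    [[-8.6,28.2,0],[0,0,0],1],
  ],
)

```text
t: 5.4
position: [0.4488, 0.0319, 0.1224]
ee_rot: [[-0.986, -0.165, -0.0], [-0.165, 0.986, 0.0], [0.0, 0.0, -1.0]]
ft_force: [0.6, 1.0, -1.1]
opening: 0.466
finger_force: 29.7
```

move_arm(
  motion=[
    [[0,0,0],[0,0,0],1],
    [[0,0,0],[0,0,0],1],
    [[0,0,0],[0,0,0],1],
  ],
)

```text
t: 5.7
position: [0.4487, 0.03, 0.1223]
ee_rot: [[-0.986, -0.165, -0.0], [-0.165, 0.986, -0.0], [0.0, -0.0, -1.0]]
ft_force: [0.2, -0.9, 0.3]
opening: 0.467
finger_force: 29.7
```

Run:
```python
from m import *
import pickle
d=grab('wrist');save(d,'w2.png');pickle.dump(d,open('w2.pkl','wb'));s=bot.sense();print(s['t'],s['position'],s['opening'])
c=np.array([622,118]);X=np.array([.987,.162]);Y=np.array([-.162,.987])
for n,(x,y,z) in dict(m0=(-65,58,30),m1=(-65,0,30),m2=(-65,-58,30),ped=(12,0,80),fl=(-63,92,58),fr=(-63,-92,58)).items():
    p=c+x*X+y*Y; print(n,p.round(1),proj(d,[p[0]/1e3,p[1]/1e3,z/1e3]).round(1))
```

```text
5.75 [0.44872824 0.02982562 0.12237   ] 0.46840924867669953
m0 [548.4 164.7] [369.2 316.8]
m1 [557.8 107.5] [312.6 317.4]
m2 [567.2  50.2] [255.3 317.5]
ped [633.8 119.9] [317.3 421.1]
fl [544.9 198.6] [415.5 337. ]
fr [574.7  17. ] [218.5 338.8]
```

View pics/w2.png

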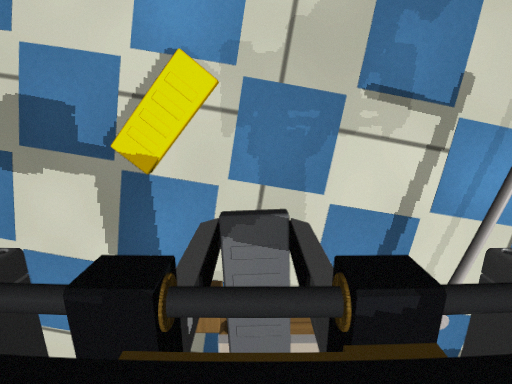

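The wrist view shows brick A held square between the pads at (257,280). The stand itself is mostly hidden behind the gripper, so I rely on the top-view stand pose and the force readings.

move_arm(
  motion=[
    [[0,1.2,20],[0,0,0],1],
    [[0,0,25],[0,0,0],1],
    [[0,0,18],[0,0,0],1],
    [[0,0,5],[0,0,0],1],
    [[0,0,0],[0,0,0],1],
    [[-10,0,0],[0,0,0],1],
    [[-10,0,0],[0,0,0],1],
    [[-7,0,0],[0,0,0],1],
    [[-5,0,0],[0,0,0],1],
    [[-5,0,0],[0,0,0],1],
    [[-5,0,0],[0,0,0],1],
    [[0,0,0],[0,0,0],1],
  ],
)

```text
t: 6.95
position: [0.4831, 0.0373, 0.0528]
ee_rot: [[-0.986, -0.168, -0.016], [-0.167, 0.986, -0.003], [0.016, -0.001, -1.0]]
ft_force: [-11.0, -7.0, 0.7]
opening: 0.463
finger_force: 29.9
```

Run:
```python
from m import *
d=grab('side');f=d['frame'];cv2.imwrite('pics/s1.png',cv2.resize(f[120:260,190:370],None,fx=4,fy=4,interpolation=cv2.INTER_CUBIC)[:,:,::-1])
```

```text
(no output)
```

View pics/s1.png

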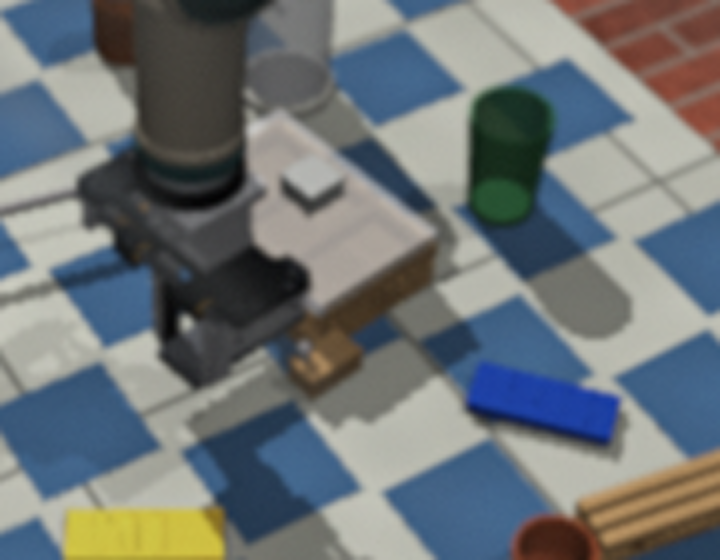

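The side crop shows the brick's nose at the right-hand slot, with no tilt visible. The reaction points back and towards -y, so the brick is rubbing the slot's left flank. I back off and shift right.

move_arm(
  motion=[
    [[10,0,0],[0,0,0],1],
    [[3,-2.5,0],[0,0,0],1],
    [[0,0,0],[0,0,0],1],
    [[0,0,0],[0,0,0],1],
  ],
)

```text
t: 7.4
position: [0.4788, 0.0343, 0.0549]
ee_rot: [[-0.986, -0.165, 0.002], [-0.165, 0.986, 0.0], [-0.002, -0.0, -1.0]]
ft_force: [-0.3, 0.5, -0.9]
opening: 0.464
finger_force: 29.9
```

move_arm(
  motion=[
    [[-5,0,0],[0,0,0],1],
    [[-5,0,0],[0,0,0],1],
    [[-5,0,0],[0,0,0],1],
    [[-5,0,0],[0,0,0],1],
    [[0,0,0],[0,0,0],1],
  ],
)

```text
t: 7.9
position: [0.4986, 0.0376, 0.0545]
ee_rot: [[-0.986, -0.166, 0.001], [-0.166, 0.986, 0.0], [-0.001, -0.0, -1.0]]
ft_force: [-0.1, 0.2, -0.7]
opening: 0.464
finger_force: 29.9
```

move_arm(
  motion=[
    [[-8,0,0],[0,0,0],1],
    [[-8,0,0],[0,0,0],1],
    [[-8,0,0],[0,0,0],1],
    [[-8,0,0],[0,0,0],1],
    [[-8,0,0],[0,0,0],1],
    [[0,0,0],[0,0,0],1],
  ],
)

```text
t: 8.5
position: [0.5385, 0.0443, 0.0545]
ee_rot: [[-0.986, -0.166, 0.002], [-0.166, 0.986, 0.0], [-0.002, -0.0, -1.0]]
ft_force: [-0.0, -0.4, -0.5]
opening: 0.464
finger_force: 30.0
```

move_arm(
  motion=[
    [[-5,0,0],[0,0,0],1],
    [[-5,0,0],[0,0,0],1],
    [[-3,0,0],[0,0,0],1],
    [[0,0,0],[0,0,0],1],
  ],
)

```text
t: 8.9
position: [0.5502, 0.0463, 0.0545]
ee_rot: [[-0.986, -0.166, 0.0], [-0.166, 0.986, 0.0], [-0.0, -0.0, -1.0]]
ft_force: [-0.8, 0.1, 0.6]
opening: 0.466
finger_force: 30.0
```

move_arm(
  motion=[
    [[0,0,0],[0,0,0],-0.15],
    [[0,0,0],[0,0,0],-0.3],
    [[0,0,0],[0,0,0],-0.3],
    [[0,0,-10],[0,0,0],-0.3],
    [[0,0,-20],[0,0,0],-0.3],
    [[24,0,0],[0,0,0],1],
    [[28,0,0],[0,0,0],1],
    [[0,0,0],[0,0,0],1],
    [[0,0,0],[0,0,0],1],
    [[0,0,0],[0,0,0],1],
    [[0,0,20],[0,0,0],1],
    [[0,0,12],[0,0,0],1],
  ],
)

```text
t: 10.1
position: [0.4997, 0.0377, 0.052]
ee_rot: [[-0.986, -0.165, 0.001], [-0.165, 0.986, 0.0], [-0.001, -0.0, -1.0]]
ft_force: [-1.3, 0.9, 0.3]
opening: 0.096
finger_force: 0.0
```

move_arm(
  motion=[
    [[-8,0,0],[0,0,0],1],
    [[-8,0,0],[0,0,0],1],
    [[-8,0,0],[0,0,0],1],
    [[-8,0,0],[0,0,0],1],
    [[-7,0,0],[0,0,0],1],
    [[0,0,0],[0,0,0],1],
  ],
)

```text
t: 10.7
position: [0.5386, 0.0443, 0.0528]
ee_rot: [[-0.986, -0.166, 0.002], [-0.166, 0.986, 0.0], [-0.002, -0.0, -1.0]]
ft_force: [-0.1, -0.6, -1.0]
opening: 0.006
finger_force: 0.0
```

move_arm(
  motion=[
    [[-7,0,0],[0,0,0],1],
    [[-7,0,0],[0,0,0],1],
    [[-4,0,0],[0,0,0],1],
    [[-3,0,0],[0,0,0],1],
    [[0,0,0],[0,0,0],1],
  ],
)

```text
t: 11.2
position: [0.5581, 0.0477, 0.0524]
ee_rot: [[-0.986, -0.166, 0.0], [-0.166, 0.986, 0.0], [-0.0, -0.0, -1.0]]
ft_force: [-0.4, -1.0, 0.1]
opening: 0.004
finger_force: 0.0
```

move_arm(
  motion=[
    [[-2,0,0],[0,0,0],1],
    [[-1,0,0],[0,0,0],1],
    [[0,0,0],[0,0,0],1],
  ],
)

```text
t: 11.5
position: [0.5606, 0.0481, 0.0525]
ee_rot: [[-0.986, -0.165, 0.0], [-0.165, 0.986, 0.0], [-0.0, 0.0, -1.0]]
ft_force: [-0.7, 0.7, 0.0]
opening: 0.003
finger_force: 0.0
```

move_arm(
  motion=[
    [[-1,0,0],[0,0,0],1],
    [[-1,0,0],[0,0,0],1],
    [[0,0,0],[0,0,0],1],
  ],
)

```text
t: 11.8
position: [0.5622, 0.0484, 0.0524]
ee_rot: [[-0.986, -0.165, -0.001], [-0.165, 0.986, -0.0], [0.001, 0.0, -1.0]]
ft_force: [-1.3, -0.2, -1.0]
opening: 0.007
finger_force: 0.5
```

move_arm(
  motion=[
    [[-1,0,0],[0,0,0],1],
    [[-1,0,0],[0,0,0],1],
    [[0,0,0],[0,0,0],1],
  ],
)

```text
t: 12.1
position: [0.5625, 0.0485, 0.0523]
ee_rot: [[-0.986, -0.166, -0.004], [-0.166, 0.986, -0.001], [0.004, 0.0, -1.0]]
ft_force: [-5.7, -1.9, 3.3]
opening: 0.008
finger_force: 2.6
```

move_arm(
  motion=[
    [[10,0,0],[0,0,0],1],
    [[10,0,-10],[0,0,0],1],
    [[0,0,-40],[0,0,0.083],1],
    [[0,0,-40],[0,0,0.083],-1],
    [[13.7,-38,0],[0,0,0],-1],
    [[13.7,-38,0],[0,0,0],-1],
    [[13.7,-38,0],[0,0,0],-1],
    [[13.7,-38,0],[0,0,0],-1],
    [[13.7,-38,0],[0,0,0],-1],
    [[13.7,-38,0],[0,0,0],-1],
    [[13.7,-38,0],[0,0,0],-1],
    [[13.7,-38,0],[0,0,0],-1],
  ],
)

```text
t: 13.3
position: [0.4345, -0.26, 0.1434]
ee_rot: [[-1.0, 0.0, 0.002], [0.0, 1.0, -0.001], [-0.002, -0.001, -1.0]]
ft_force: [0.5, 0.5, 0.4]
opening: 0.734
finger_force: 0.0
```

move_arm(
  motion=[
    [[13.7,-38,0],[0,0,0],-1],
    [[13.7,-38,0],[0,0,0],-1],
    [[13,-36,0],[0,0,0],-1],
    [[0,0,0],[0,0,0],-1],
    [[0,0,0],[0,0,0],-1],
    [[0,0,0],[0,0,0],-1],
  ],
)

```text
t: 13.9
position: [0.3949, -0.3694, 0.1427]
ee_rot: [[-1.0, -0.001, 0.001], [-0.001, 1.0, 0.001], [-0.001, 0.001, -1.0]]
ft_force: [0.6, -0.4, 0.0]
opening: 1.001
finger_force: 0.0
```

Run:
```python
from m import *
d=grab('wrist');s=bot.sense();print(s['t'],s['position'],s['qpos'])
for r in greys(d,(0,0,512,300)):
    if 95<max(r[1])<125: print(r)
d=grab('top');save(d,'top2.png')
```

```text
13.95 [ 0.39505295 -0.36925003  0.14271538] [-5.04638703e+01  1.62870198e+01  9.78282660e+01  3.76184579e-02
  6.58875927e+01 -1.40552224e+02]
([433.0, -375.3], [109.7, 56.2], 1.2, [252.0, 226.0])
([375.7, -258.8], [104.4, 81.1], 48.2, [363.0, 176.0])
([397.7, -484.7], [105.8, 101.3], 68.6, [137.0, 178.0])
```

View pics/top2.png

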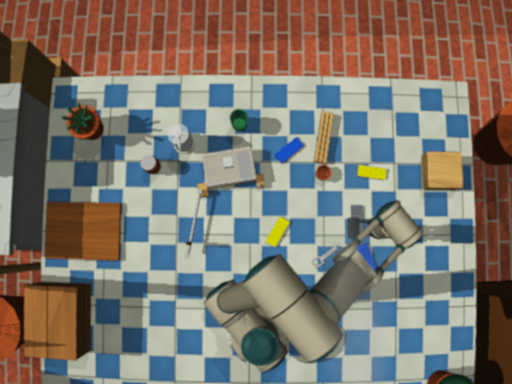

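The top view shows the gripper above brick B with nothing disturbed and brick A gone from the counter. Brick B measures (433,-374), so I descend.

move_arm(
  motion=[
    [[-2,-4,30],[0,0,0],-1],
    [[0,0,30],[0,0,0],-1],
    [[0,0,30],[0,0,0],-1],
    [[0,0,18],[0,0,0],-1],
    [[0,0,8],[0,0,0],-1],
    [[0,0,4],[0,0,0],-1],
    [[0,0,0],[0,0,0],-1],
    [[0,0,0],[0,0,0],1],
    [[0,0,0],[0,0,0],1],
    [[0,0,0],[0,0,0],1],
    [[0,0,0],[0,0,0],1],
    [[0,0,0],[0,0,0],1],
  ],
)

```text
t: 15.2
position: [0.3969, -0.3747, 0.0227]
ee_rot: [[-1.0, -0.0, 0.0], [-0.0, 1.0, -0.0], [-0.0, -0.0, -1.0]]
ft_force: [-0.4, -0.3, 0.4]
opening: 0.611
finger_force: 0.0
```

move_arm(
  motion=[
    [[0,0,0],[0,0,0],1],
    [[0,0,0],[0,0,0],1],
    [[0,0,0],[0,0,0],1],
    [[0,0,0],[0,0,0],1],
  ],
)

```text
t: 15.6
position: [0.3968, -0.3745, 0.0224]
ee_rot: [[-1.0, -0.0, -0.0], [-0.0, 1.0, 0.0], [0.0, 0.0, -1.0]]
ft_force: [0.0, 0.1, 1.8]
opening: 0.47
finger_force: 29.3
```

move_arm(
  motion=[
    [[0,0,-20],[0,0,0],1],
    [[0,0,-30],[0,0,0],1],
    [[0,0,-30],[0,0,-0.083],1],
    [[0,0,-20],[0,0,-0.083],1],
    [[-8.4,32,0],[0,0,0],1],
    [[-8.4,32,0],[0,0,0],1],
    [[-8.4,32,0],[0,0,0],1],
    [[-8.4,32,0],[0,0,0],1],
    [[-8.4,32,0],[0,0,0],1],
    [[-8.4,32,0],[0,0,0],1],
    [[-8.4,32,0],[0,0,0],1],
    [[-8.4,32,0],[0,0,0],1],
  ],
)

```text
t: 16.8
position: [0.4207, -0.1097, 0.1224]
ee_rot: [[-0.986, -0.165, 0.0], [-0.165, 0.986, -0.0], [-0.0, -0.0, -1.0]]
ft_force: [0.3, -0.0, 0.1]
opening: 0.473
finger_force: 29.3
```

move_arm(
  motion=[
    [[-8.4,32,0],[0,0,0],1],
    [[-8.4,32,0],[0,0,0],1],
    [[-8.4,32,0],[0,0,0],1],
    [[-8.4,32,0],[0,0,0],1],
    [[-8.4,32,0],[0,0,0],1],
    [[-8.4,32,0],[0,0,0],1],
    [[0,0,20],[0,0,0],1],
    [[0,0,20],[0,0,0],1],
    [[0,0,20],[0,0,0],1],
    [[0,0,8],[0,0,0],1],
    [[0,0,0],[0,0,0],1],
    [[0,0,0],[0,0,0],1],
  ],
)

```text
t: 18.0
position: [0.4392, 0.0867, 0.0549]
ee_rot: [[-0.986, -0.165, 0.001], [-0.165, 0.986, 0.0], [-0.001, -0.0, -1.0]]
ft_force: [0.2, -0.2, -0.3]
opening: 0.468
finger_force: 29.3
```

move_arm(
  motion=[
    [[-8,0,0],[0,0,0],1],
    [[-8,0,0],[0,0,0],1],
    [[-8,0,0],[0,0,0],1],
    [[-6,0,0],[0,0,0],1],
    [[-5,0,0],[0,0,0],1],
    [[-5,0,0],[0,0,0],1],
    [[-5,0,0],[0,0,0],1],
    [[0,0,0],[0,0,0],1],
  ],
)

```text
t: 18.8
position: [0.4767, 0.092, 0.0526]
ee_rot: [[-0.986, -0.167, -0.014], [-0.167, 0.986, -0.005], [0.015, -0.002, -1.0]]
ft_force: [-8.1, -7.3, 0.8]
opening: 0.465
finger_force: 29.4
```

move_arm(
  motion=[
    [[10,0,0],[0,0,0],1],
    [[3,-2.5,0],[0,0,0],1],
    [[0,0,0],[0,0,0],1],
    [[-5,0,0],[0,0,0],1],
    [[-5,0,0],[0,0,0],1],
    [[-5,0,0],[0,0,0],1],
    [[-5,0,0],[0,0,0],1],
    [[0,0,0],[0,0,0],1],
  ],
)

```text
t: 19.6
position: [0.4917, 0.0931, 0.0545]
ee_rot: [[-0.986, -0.166, 0.001], [-0.166, 0.986, 0.0], [-0.001, -0.0, -1.0]]
ft_force: [0.2, -0.4, -0.3]
opening: 0.465
finger_force: 29.7
```

Now it slides freely. I continue to the release point.

move_arm(
  motion=[
    [[-8,0,0],[0,0,0],1],
    [[-8,0,0],[0,0,0],1],
    [[-8,0,0],[0,0,0],1],
    [[-8,0,0],[0,0,0],1],
    [[-8,0,0],[0,0,0],1],
    [[-5,0,0],[0,0,0],1],
    [[-5,0,0],[0,0,0],1],
    [[0,0,0],[0,0,0],1],
  ],
)

```text
t: 20.4
position: [0.5405, 0.1012, 0.0545]
ee_rot: [[-0.986, -0.165, 0.001], [-0.165, 0.986, 0.0], [-0.001, 0.0, -1.0]]
ft_force: [-0.0, 0.6, -0.5]
opening: 0.462
finger_force: 29.7
```

move_arm(
  motion=[
    [[0,0,0],[0,0,0],-0.15],
    [[0,0,0],[0,0,0],-0.3],
    [[0,0,0],[0,0,0],-0.3],
    [[0,0,-10],[0,0,0],-0.3],
    [[0,0,-20],[0,0,0],-0.3],
    [[24,0,0],[0,0,0],1],
    [[28,0,0],[0,0,0],1],
    [[0,0,0],[0,0,0],1],
    [[0,0,0],[0,0,0],1],
    [[0,0,0],[0,0,0],1],
    [[0,0,20],[0,0,0],1],
    [[0,0,12],[0,0,0],1],
  ],
)

```text
t: 21.6
position: [0.4897, 0.0927, 0.0521]
ee_rot: [[-0.986, -0.165, 0.001], [-0.165, 0.986, 0.0], [-0.001, -0.0, -1.0]]
ft_force: [0.5, -1.0, 0.2]
opening: 0.093
finger_force: 0.0
```

move_arm(
  motion=[
    [[-8,0,0],[0,0,0],1],
    [[-8,0,0],[0,0,0],1],
    [[-8,0,0],[0,0,0],1],
    [[-8,0,0],[0,0,0],1],
    [[-7,0,0],[0,0,0],1],
    [[-7,0,0],[0,0,0],1],
    [[-7,0,0],[0,0,0],1],
    [[0,0,0],[0,0,0],1],
  ],
)

```text
t: 22.4
position: [0.5422, 0.1014, 0.0526]
ee_rot: [[-0.986, -0.166, 0.002], [-0.166, 0.986, 0.0], [-0.002, -0.0, -1.0]]
ft_force: [-0.7, 0.4, 0.4]
opening: 0.006
finger_force: 0.0
```

move_arm(
  motion=[
    [[-4,0,0],[0,0,0],1],
    [[-4,0,0],[0,0,0],1],
    [[-2,0,0],[0,0,0],1],
    [[0,0,0],[0,0,0],1],
  ],
)

```text
t: 22.8
position: [0.5509, 0.103, 0.0525]
ee_rot: [[-0.986, -0.165, 0.0], [-0.165, 0.986, 0.0], [-0.0, -0.0, -1.0]]
ft_force: [-0.4, 0.0, -0.3]
opening: 0.005
finger_force: 0.0
```

move_arm(
  motion=[
    [[-1,0,0],[0,0,0],1],
    [[-1,0,0],[0,0,0],1],
    [[-1,0,0],[0,0,0],1],
    [[0,0,0],[0,0,0],1],
  ],
)

```text
t: 23.2
position: [0.553, 0.1034, 0.0524]
ee_rot: [[-0.986, -0.166, -0.001], [-0.166, 0.986, -0.0], [0.001, 0.0, -1.0]]
ft_force: [-0.8, -0.6, 1.1]
opening: 0.002
finger_force: 0.7
```

move_arm(
  motion=[
    [[-1,0,0],[0,0,0],1],
    [[-1,0,0],[0,0,0],1],
    [[0,0,0],[0,0,0],1],
  ],
)

```text
t: 23.5
position: [0.5532, 0.1034, 0.0523]
ee_rot: [[-0.986, -0.166, -0.005], [-0.166, 0.986, -0.001], [0.005, 0.0, -1.0]]
ft_force: [-6.3, -0.6, 3.5]
opening: 0.006
finger_force: 2.8
```

move_arm(
  motion=[
    [[20,0,0],[0,0,0],1],
    [[40,0,-10],[0,0,0],1],
    [[40,0,-30],[0,0,0],1],
    [[40,0,-30],[0,0,0],1],
    [[40,0,-30],[0,0,0],1],
    [[0,0,0],[0,0,0],1],
    [[0,0,0],[0,0,0],1],
  ],
)

```text
t: 24.2
position: [0.3793, 0.0741, 0.1536]
ee_rot: [[-0.986, -0.165, 0.006], [-0.165, 0.986, 0.0], [-0.006, -0.001, -1.0]]
ft_force: [1.2, -0.2, 0.6]
opening: 0.006
finger_force: 0.0
```

Run:
```python
from m import *
d=grab('wrist');s=bot.sense();print(s['position'],s['qpos']);e=grab('side')
g=np.hstack([cv2.resize(d['frame'],(400,300)),cv2.resize(e['frame'][120:255,190:370],(400,300))])
t=grab('top');f=t['frame'][130:275,150:343];g=np.vstack([g,cv2.resize(f,(400,300),interpolation=cv2.INTER_CUBIC).repeat(1,1) if 0 else np.hstack([cv2.resize(f,(400,300),interpolation=cv2.INTER_CUBIC),np.zeros((300,400,3),np.uint8)])])
cv2.imwrite('pics/c3.png',g[:,:,::-1])
```

```text
[0.37951909 0.07409136 0.15285754] [ 6.91918453e-01  2.63038982e+00  1.13820273e+02  1.77662049e-02
  6.33375344e+01 -9.88263199e+01]
```

View pics/c3.png

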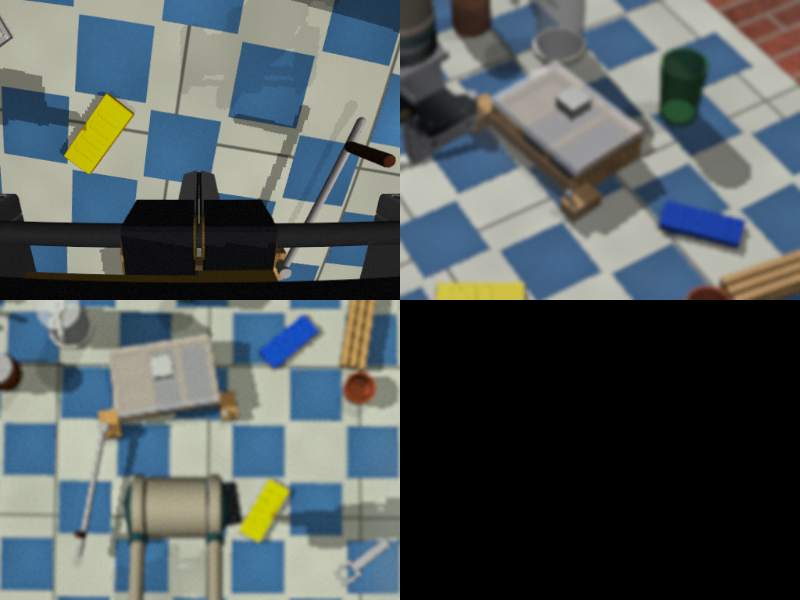

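The side and top views show both bricks fully in, seen through the clear plate in the middle and right slots. The keeper is still open, with its knob's top end at about (388,159) in the wrist panel.

Run:
```python
from m import *
d=grab('wrist');t=grab('top')
h=cv2.cvtColor(d['frame'],cv2.COLOR_RGB2HSV).astype(int)
m=((h[...,0]<15)&(h[...,1]>80)&(h[...,2]<140)&(h[...,2]>25)).astype(np.uint8);m[:160]=0;m[230:]=0;m[:,:430]=0
v,u=np.nonzero(m);r=cv2.minAreaRect(np.c_[u,v].astype(np.float32));print(r)
b=cv2.boxPoints(r);o=b[np.argsort(b[:,0])];base=o[:2].mean(0);top=o[2:].mean(0);print(base,top)
print(onz(d,base,.05),onz(d,top,.108))
h=cv2.cvtColor(t['frame'],cv2.COLOR_RGB2HSV).astype(int)[235:252,180:196]
m=(h[...,2]<110)&((h[...,0]<18)|(h[...,0]>165));v,u=np.nonzero(m);print(len(u),onz(t,(180+u.mean(),235+v.mean()),.1))
```

```text
((479.59381103515625, 193.0556182861328), (62.67912292480469, 17.440044403076172), 35.417057037353516)
[454.05347 174.8936 ] [505.13416 211.21764]
[0.32435148 0.25347451 0.05      ] [0.34048    0.26127204 0.108     ]
9 [0.33921954 0.25404674 0.1       ]
```

move_arm(
  motion=[
    [[2.2,37.3,0],[0,0,0],-1],
    [[2.2,37.3,0],[0,0,0],-1],
    [[2.2,37.3,0],[0,0,0],-1],
    [[2.2,37.3,0],[0,0,0],-1],
    [[2.2,37.3,0],[0,0,0],-1],
    [[0,0,0],[0,0,0],-1],
    [[0,0,0],[0,0,0],-1],
    [[0,0,20],[0,0,0],-1],
    [[0,0,25],[0,0,0],-1],
    [[0,0,17],[0,0,0],-1],
    [[0,0,5],[0,0,0],-1],
    [[0,0,0],[0,0,0],-1],
  ],
)

```text
t: 25.65
position: [0.3363, 0.2549, 0.0848]
ee_rot: [[-0.986, -0.164, -0.002], [-0.164, 0.986, -0.001], [0.002, -0.001, -1.0]]
ft_force: [1.0, 0.2, 0.7]
opening: 0.981
finger_force: 0.0
```

move_arm(
  motion=[
    [[0,0,0],[0,0,0],1],
    [[0,0,0],[0,0,0],1],
    [[0,0,0],[0,0,0],1],
    [[0,0,0],[0,0,0],1],
    [[0,0,0],[0,0,0],1],
    [[0,0,0],[0,0,0],1],
    [[0,0,0],[0,0,0],1],
    [[0,0,0],[0,0,0],1],
    [[0,0,0],[0,0,0],1],
    [[0,0,0],[0,0,0],1],
    [[0,0,0],[0,0,0],1],
  ],
  squeeze=12,
)

```text
t: 26.75
position: [0.3362, 0.2561, 0.0854]
ee_rot: [[-0.986, -0.165, -0.0], [-0.165, 0.986, 0.0], [0.0, 0.0, -1.0]]
ft_force: [-1.2, -0.2, 0.5]
opening: 0.149
finger_force: 12.0
```

Run:
```python
from m import *
d=grab('wrist');save(d,'w4.png')
```

```text
(no output)
```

View pics/w4.png

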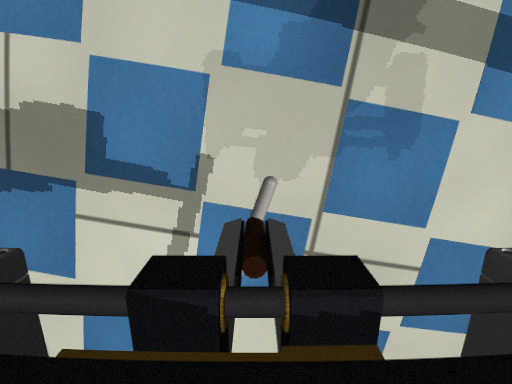

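The wrist view shows the knob pinched centrally between the pads at (257,250). Next I work out the arc steps.

```bash
python3 -c "
import numpy as np
t=np.r_[np.linspace(1.911,.111,19)];p=195*np.c_[np.sin(t),-np.cos(t)]
print(np.diff(p,axis=0).round(1).tolist())"
```

```text
[[5.6, -18.7], [3.7, -19.1], [1.8, -19.4], [-0.2, -19.5], [-2.1, -19.4], [-4.1, -19.1], [-5.9, -18.6], [-7.8, -17.9], [-9.5, -17.0], [-11.2, -16.0], [-12.7, -14.8], [-14.1, -13.4], [-15.4, -12.0], [-16.5, -10.4], [-17.5, -8.7], [-18.2, -6.9], [-18.8, -5.0], [-19.2, -3.1]]
```

move_arm(
  motion=[
    [[5.6,-18.7,0],[0,0,0],1],
    [[3.7,-19.1,0],[0,0,0],1],
    [[1.8,-19.4,0],[0,0,0],1],
    [[-0.2,-19.5,0],[0,0,0],1],
    [[-2.1,-19.4,0],[0,0,0],1],
    [[-4.1,-19.1,0],[0,0,0],1],
    [[0,0,0],[0,0,0],1],
  ],
)

```text
t: 27.5
position: [0.3506, 0.1403, 0.0855]
ee_rot: [[-0.987, -0.163, -0.001], [-0.163, 0.987, -0.001], [0.001, -0.001, -1.0]]
ft_force: [-1.8, -0.7, 1.8]
opening: 0.144
finger_force: 12.0
```

move_arm(
  motion=[
    [[-5.9,-18.6,0],[0,0,0],1],
    [[-7.8,-17.9,0],[0,0,0],1],
    [[-9.5,-17,0],[0,0,0],1],
    [[-11.2,-16,0],[0,0,0],1],
    [[-12.7,-14.8,0],[0,0,0],1],
    [[0,0,0],[0,0,0],1],
  ],
)

```text
t: 28.1
position: [0.4126, 0.0656, 0.0855]
ee_rot: [[-0.986, -0.164, 0.001], [-0.164, 0.986, -0.001], [-0.001, -0.001, -1.0]]
ft_force: [-0.7, -0.9, 5.3]
opening: 0.145
finger_force: 12.0
```

move_arm(
  motion=[
    [[-14.1,-13.4,0],[0,0,0],1],
    [[-15.4,-12,0],[0,0,0],1],
    [[-16.5,-10.4,0],[0,0,0],1],
    [[-17.5,-8.7,0],[0,0,0],1],
    [[-18.2,-6.9,0],[0,0,0],1],
    [[0,0,0],[0,0,0],1],
  ],
)

```text
t: 28.7
position: [0.5028, 0.0297, 0.0856]
ee_rot: [[-0.986, -0.165, 0.003], [-0.165, 0.986, 0.001], [-0.003, 0.0, -1.0]]
ft_force: [0.3, 0.2, 4.6]
opening: 0.147
finger_force: 12.0
```

Run:
```python
from m import *
d=grab('side');f=d['frame'];cv2.imwrite('pics/s5.png',cv2.resize(f[120:260,190:370],None,fx=4,fy=4,interpolation=cv2.INTER_CUBIC)[:,:,::-1])
```

```text
(no output)
```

View pics/s5.png

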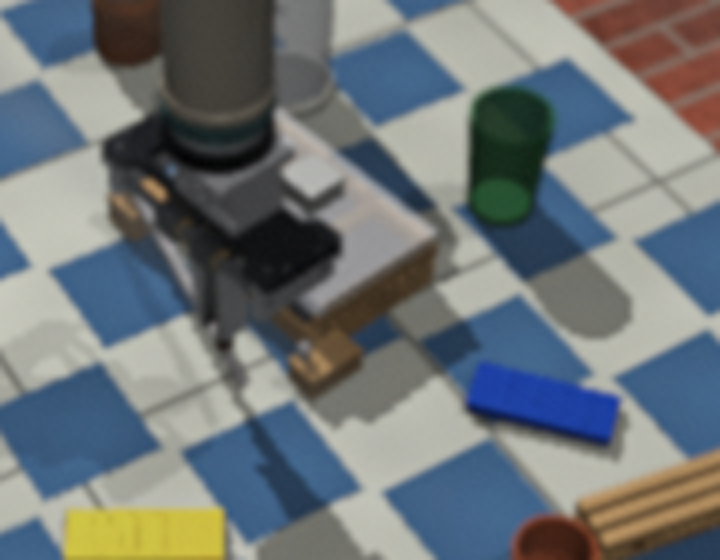

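The bar follows the pinched knob and is nearly at the stand. I drive it through the detent.

move_arm(
  motion=[
    [[-12,-2,0],[0,0,0],1],
    [[-10,-1,0],[0,0,0],1],
    [[-8,-0.5,0],[0,0,0],1],
    [[-6,0,0],[0,0,0],1],
    [[-5,0,0],[0,0,0],1],
    [[-3,0,0],[0,0,0],1],
    [[0,0,0],[0,0,0],1],
  ],
  squeeze=35,
)

```text
t: 29.45
position: [0.5442, 0.0291, 0.0857]
ee_rot: [[-0.986, -0.169, 0.0], [-0.169, 0.986, -0.008], [0.001, -0.008, -1.0]]
ft_force: [0.9, -12.9, 2.8]
opening: 0.141
finger_force: 35.0
```

move_arm(
  motion=[
    [[0,-3,0],[0,0,0],1],
    [[-4,0,0],[0,0,0],1],
    [[-4,0,0],[0,0,0],1],
    [[-4,0,0],[0,0,0],1],
    [[-4,0,0],[0,0,0],1],
    [[-2,0,0],[0,0,0],1],
    [[0,0,0],[0,0,0],1],
  ],
)

```text
t: 30.15
position: [0.562, 0.0313, 0.0857]
ee_rot: [[-0.986, -0.168, -0.001], [-0.168, 0.986, -0.004], [0.001, -0.004, -1.0]]
ft_force: [-0.5, -7.1, 4.3]
opening: 0.142
finger_force: 35.0
```

move_arm(
  motion=[
    [[-1,-1.5,0],[0,0,0],1],
    [[-1,0,0],[0,0,0],1],
    [[-1,0,0],[0,0,0],1],
    [[-1,0,0],[0,0,0],1],
    [[0,0,0],[0,0,0],1],
  ],
)

```text
t: 30.65
position: [0.5624, 0.0313, 0.0855]
ee_rot: [[-0.986, -0.167, -0.008], [-0.167, 0.986, -0.003], [0.008, -0.001, -1.0]]
ft_force: [-7.8, -5.1, 7.7]
opening: 0.138
finger_force: 35.0
```

move_arm(
  motion=[
    [[-2,0,0],[0,0,0],1],
    [[-1,0,0],[0,0,0],1],
    [[0,0,0],[0,0,0],1],
  ],
)

```text
t: 30.95
position: [0.5626, 0.0313, 0.0854]
ee_rot: [[-0.986, -0.167, -0.013], [-0.167, 0.986, -0.004], [0.014, -0.001, -1.0]]
ft_force: [-12.1, -7.7, 12.2]
opening: 0.143
finger_force: 35.0
```

move_arm(
  motion=[
    [[3,1,0],[0,0,0],1],
    [[3,1,0],[0,0,0],0.5],
    [[0,0,0],[0,0,0],0.2],
    [[0,0,0],[0,0,0],0],
    [[0,0,-20],[0,0,0],0],
    [[0,0,-40],[0,0,0],0],
    [[0,0,-40],[0,0,0],-1],
    [[-0.3,-38.7,0],[0,0,0],-1],
    [[-0.3,-38.7,0],[0,0,0],-1],
    [[-0.3,-38.7,0],[0,0,0],-1],
    [[-0.3,-38.7,0],[0,0,0],-1],
    [[-0.3,-38.7,0],[0,0,0],-1],
  ],
)

```text
t: 32.15
position: [0.5973, -0.1577, 0.1852]
ee_rot: [[-0.986, -0.166, 0.0], [-0.166, 0.986, 0.001], [-0.001, 0.001, -1.0]]
ft_force: [0.7, -0.7, -0.3]
opening: 0.971
finger_force: 0.0
```

move_arm(
  motion=[
    [[-0.3,-38.7,0],[0,0,0],-1],
    [[-0.3,-38.7,0],[0,0,0],-1],
    [[0,0,0],[0,0,0],-1],
    [[0,0,0],[0,0,0],-1],
    [[0,0,0],[0,0,0],-1],
  ],
)

```text
t: 32.65
position: [0.61, -0.2317, 0.1851]
ee_rot: [[-0.986, -0.166, -0.001], [-0.166, 0.986, 0.002], [0.0, 0.002, -1.0]]
ft_force: [0.1, 0.0, -0.3]
opening: 1.001
finger_force: 0.0
```

Run:
```python
from m import *
s=bot.sense();print(s['t'],s['position'],s['qpos'])
d=grab('wrist');t=grab('top')
up=lambda f:cv2.resize(f,(400,300),interpolation=cv2.INTER_CUBIC)
e=grab('side');g=np.vstack([np.hstack([up(d['frame']),up(e['frame'][120:255,190:370])]),np.hstack([up(t['frame'][130:220,180:300]),up(t['frame'][110:230,270:430])])])
cv2.imwrite('pics/c6.png',g[:,:,::-1])
```

```text
32.65 [ 0.61002631 -0.23165635  0.18508375] [-2.69366454e+01  2.37652793e+01  7.96841245e+01  6.68461140e-02
  7.66249562e+01 -1.26515017e+02]
```

View pics/c6.png

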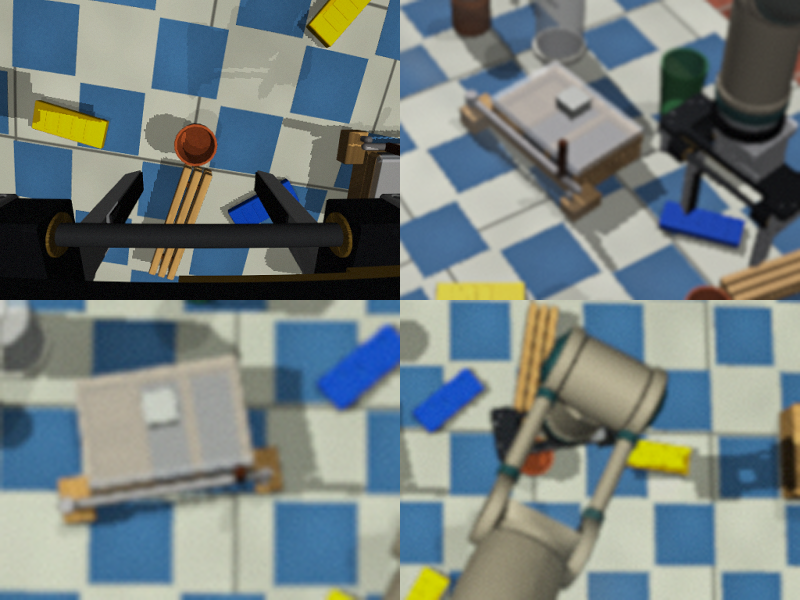

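The side and top views show the keeper bar shut flat along the front, the knob by the right ear, and the bricks in. The wrist panel shows the dish at (196,143), touching distance from the trivet's end.

Run:
```python
from m import *
d=grab('wrist');h=cv2.cvtColor(d['frame'],cv2.COLOR_RGB2HSV).astype(int)
m=((h[...,0]<10)&(h[...,1]>120)&(h[...,2]>60)).astype(np.uint8);m[:130]=0;m[230:]=0;m[:,:200]=0;m[:,300:]=0
m=cv2.morphologyEx(m,cv2.MORPH_OPEN,np.ones((3,3)))
c=max(cv2.findContours(m,cv2.RETR_EXTERNAL,cv2.CHAIN_APPROX_NONE)[0],key=cv2.contourArea)
P=np.array([onz(d,p[0],.04)[:2]*1000 for p in c],np.float32)
print(cv2.boundingRect(c),cv2.minEnclosingCircle(P),P.min(0),P.max(0),cv2.minAreaRect(P),bot.sense()['position'])
```

```text
(235, 170, 30, 16) ((597.3505249023438, -239.538330078125), 16.980501174926758) [ 587.8321  -253.93155] [ 607.4146  -225.10054] ((598.7799682617188, -239.05796813964844), (15.061827659606934, 32.722660064697266), 18.575143814086914) [ 0.61016316 -0.23172797  0.18569472]
```

Run:
```python
from m import *
d=grab('wrist');h=cv2.cvtColor(d['frame'],cv2.COLOR_RGB2HSV).astype(int)
print([h[183,u].tolist() for u in range(220,285,6)])
m=(((h[...,0]<14)|(h[...,0]>170))&(h[...,1]>100)).astype(np.uint8);m[:145]=0;m[225:]=0;m[:,:210]=0;m[:,295:]=0
m=cv2.morphologyEx(m,cv2.MORPH_OPEN,np.ones((3,3)))
c=max(cv2.findContours(m,cv2.RETR_EXTERNAL,cv2.CHAIN_APPROX_NONE)[0],key=cv2.contourArea)
P=np.array([onz(d,p[0],.04)[:2]*1000 for p in c],np.float32)
print(cv2.boundingRect(c),cv2.minEnclosingCircle(P),P.min(0),P.max(0))
```

```text
[[34, 30, 120], [9, 200, 166], [9, 202, 120], [9, 208, 86], [9, 197, 109], [9, 207, 101], [9, 204, 104], [9, 202, 105], [8, 200, 102], [9, 198, 76], [105, 149, 139]]
(223, 158, 55, 55) ((607.1196899414062, -237.0512237548828), 29.976150512695312) [ 577.4598  -266.63727] [ 637.09564 -208.05322]
```

move_arm(
  motion=[
    [[3.8,-4.7,20],[0,0,0],-1],
    [[0,0,35],[0,0,0],-1],
    [[0,0,35],[0,0,0],-1],
    [[0,0,30],[0,0,0],-1],
    [[0,0,20],[0,0,0],-1],
    [[0,0,9],[0,0,0],-1],
    [[0,0,0],[0,0,0],-1],
    [[0,0,0],[0,0,0],-1],
    [[0,0,0],[0,0,0],1],
    [[0,0,0],[0,0,0],1],
    [[0,0,0],[0,0,0],1],
    [[0,0,0],[0,0,0],1],
  ],
  squeeze=25,
)

```text
t: 34.1
position: [0.6074, -0.2385, 0.037]
ee_rot: [[-0.986, -0.165, 0.001], [-0.165, 0.986, -0.0], [-0.001, -0.0, -1.0]]
ft_force: [0.1, 0.1, -0.3]
opening: 0.691
finger_force: 0.0
```

move_arm(
  motion=[
    [[0,0,0],[0,0,0],1],
    [[0,0,0],[0,0,0],1],
    [[0,0,0],[0,0,0],1],
  ],
)

```text
t: 34.4
position: [0.6072, -0.2382, 0.0368]
ee_rot: [[-0.986, -0.165, 0.0], [-0.165, 0.986, 0.0], [-0.0, 0.0, -1.0]]
ft_force: [-0.2, 0.7, 3.7]
opening: 0.628
finger_force: 25.0
```

move_arm(
  motion=[
    [[0,0,-20],[0,0,0],1],
    [[0,0,-30],[0,0,0],1],
    [[0,0,-30],[0,0,0],1],
    [[0,0,-25],[0,0,0],1],
    [[0,0,-10],[0,0,0],1],
    [[0,0,0],[0,0,0],1],
  ],
)

```text
t: 35.0
position: [0.6078, -0.2389, 0.1525]
ee_rot: [[-0.986, -0.165, 0.002], [-0.165, 0.986, -0.001], [-0.002, -0.002, -1.0]]
ft_force: [-0.3, 0.1, -1.4]
opening: 0.63
finger_force: 25.0
```

move_arm(
  motion=[
    [[-4.3,17.4,0],[0,0,0],1],
    [[-8.6,34.7,0],[0,0,0],1],
    [[-8.6,34.7,0],[0,0,0],1],
    [[-8.6,34.7,0],[0,0,0],1],
    [[-8.6,34.7,0],[0,0,0],1],
    [[-8.6,34.7,0],[0,0,0],1],
    [[-8.6,34.7,0],[0,0,0],1],
    [[-8.6,34.7,0],[0,0,0],1],
    [[-8.6,34.7,0],[0,0,0],1],
    [[-8.6,34.7,0],[0,0,0],1],
    [[-4.2,17.4,0],[0,0,0],1],
    [[0,0,0],[0,0,0],1],
  ],
)

```text
t: 36.2
position: [0.6332, 0.121, 0.1498]
ee_rot: [[-0.986, -0.169, -0.003], [-0.169, 0.986, 0.0], [0.003, 0.001, -1.0]]
ft_force: [-0.1, 0.0, -0.6]
opening: 0.627
finger_force: 25.0
```

Run:
```python
from m import *
e=grab('side');w=grab('wrist')
up=lambda f:cv2.resize(f,(400,300),interpolation=cv2.INTER_CUBIC)
cv2.imwrite('pics/c7.png',np.hstack([up(w['frame']),up(e['frame'][100:235,200:380])])[:,:,::-1]);print(bot.sense()['position'],bot.sense()['opening'])
```

```text
[0.63368683 0.11775973 0.15042774] 0.6261096600973489
```

View pics/c7.png

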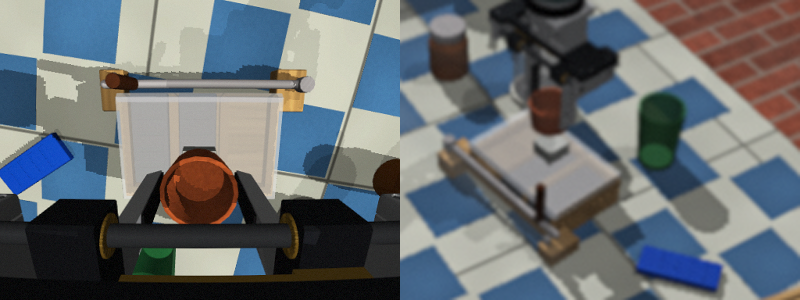

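The wrist panel shows both bricks flush behind the shut bar and the dish held upright. The pedestal's front edge shows just ahead of the dish at (199,148), and the side panel shows the dish directly above the pedestal.

Run:
```python
from m import *
w=grab('wrist')
P=onz(w,(199*1.28,148*1.28),.08)[:2]*1000;print(P, P+18*np.array([.986,.165]),bot.sense()['position'])
for u in (183,215):print(onz(w,(u*1.28,148*1.28),.08)*1000)
```

```text
[616.06074054 114.37768646] [633.80874054 117.34768646] [0.63396711 0.11706374 0.15073204]
[618.83376572  97.99009455  80.        ]
[613.28597741 130.76491339  80.        ]
```

move_arm(
  motion=[
    [[0,0,12],[0,0,0],1],
    [[0,0,10],[0,0,0],1],
    [[0,0,6],[0,0,0],1],
    [[0,0,3],[0,0,0],1],
    [[0,0,2],[0,0,0],1],
    [[0,0,0.5],[0,0,0],1],
    [[0,0,0],[0,0,0],1],
    [[0,0,0],[0,0,0],1],
  ],
)

```text
t: 37.15
position: [0.6347, 0.1182, 0.1183]
ee_rot: [[-0.986, -0.166, 0.001], [-0.166, 0.986, 0.0], [-0.001, 0.0, -1.0]]
ft_force: [0.6, 0.3, -1.3]
opening: 0.63
finger_force: 25.0
```

move_arm(
  motion=[
    [[0,0,1],[0,0,0],1],
    [[0,0,0.5],[0,0,0],1],
    [[0,0,0],[0,0,0],1],
    [[0,0,0],[0,0,0],1],
  ],
)

```text
t: 37.55
position: [0.6346, 0.1182, 0.1169]
ee_rot: [[-0.986, -0.165, 0.001], [-0.165, 0.986, 0.0], [-0.001, 0.0, -1.0]]
ft_force: [-0.3, -0.0, 1.4]
opening: 0.626
finger_force: 25.0
```

move_arm(
  motion=[
    [[0,0,0.3],[0,0,0],1],
    [[0,0,0],[0,0,0],-0.3],
    [[0,0,0],[0,0,0],-0.4],
    [[0,0,0],[0,0,0],-0.6],
    [[0,0,0],[0,0,0],-0.8],
    [[0,0,0],[0,0,0],-0.8],
    [[0,0,-10],[0,0,0],-0.8],
    [[0,0,-30],[0,0,0],-0.8],
    [[0,0,-40],[0,0,0],-0.8],
    [[30,0,-20],[0,0,0],-0.8],
    [[40,0,0],[0,0,0],-0.8],
    [[0,0,0],[0,0,0],-0.8],
  ],
)

```text
t: 38.75
position: [0.5604, 0.1062, 0.2177]
ee_rot: [[-0.986, -0.166, -0.003], [-0.166, 0.986, -0.0], [0.003, 0.0, -1.0]]
ft_force: [0.5, 0.5, -0.5]
opening: 0.903
finger_force: 0.0
```

move_arm(
  motion=[
    [[40,0,-10],[0,0,0],-0.8],
    [[40,0,0],[0,0,0],-0.8],
    [[40,0,0],[0,0,0],-0.8],
    [[0,0,0],[0,0,0],-0.8],
    [[0,0,0],[0,0,0],-0.8],
  ],
)

```text
t: 39.25
position: [0.4477, 0.0868, 0.2272]
ee_rot: [[-0.986, -0.165, 0.003], [-0.165, 0.986, 0.0], [-0.003, -0.0, -1.0]]
ft_force: [0.7, 0.1, 0.6]
opening: 0.902
finger_force: 0.0
```

Run:
```python
from m import *
e=grab('side');t=grab('top')
up=lambda f:cv2.resize(f,(400,300),interpolation=cv2.INTER_CUBIC)
cv2.imwrite('pics/c8.png',np.hstack([up(t['frame'][80:290,150:430]),up(e['frame'][100:235,200:380])])[:,:,::-1])
h=cv2.cvtColor(t['frame'],cv2.COLOR_RGB2HSV).astype(int)
m=(((h[...,0]<14)|(h[...,0]>170))&(h[...,1]>120));k=np.zeros_like(m);k[145:175,215:240]=1
v,u=np.nonzero(m&k);print(len(u),onz(t,((u.min()+u.max())/2,(v.min()+v.max())/2),.12) if len(u) else 0,bot.sense()['ft_force'])
```

```text
195 [0.63245621 0.11883822 0.12      ] [ 0.1088917  -0.15246783  0.05012199]
```

View pics/c8.png

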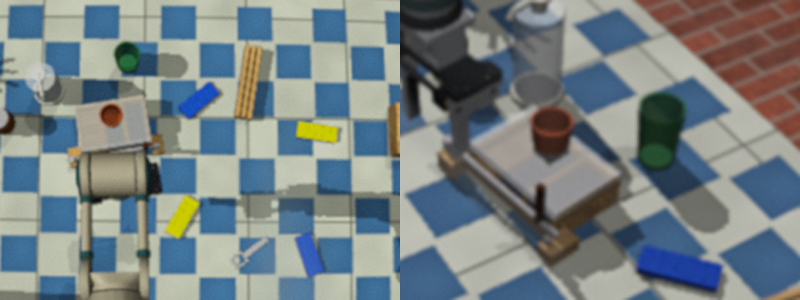

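The final views show the dish upright on the pedestal, measured at (632,119) against the pedestal's (634,117.5). The bar is shut, both bricks are in and the bystanders are unmoved, so I hand in.

```bash
python3 -c "
from workcell import bot
print(bot.close_job())"
```

```text
the job is handed in; nothing more can be done
None
```

I handed the job in, with no verdict returned: both grey bricks on the counter are fully in slots of their own, the keeper bar is shut past its detent, the dish stands upright and centred on the pedestal, and nothing else on the counter was disturbed.

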